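# Vent a bench filter press, unlatch its hold-down arm from the ball and hold it raised

### The arm

A 6-joint arm with a two-finger parallel gripper is mounted at the origin on the work surface. World frame = base frame: x ahead of the robot, y to its left, z up, the work surface at z = 0. Lengths are in m, angles in rad, forces in N, time in s.
With the tool pointing down it reaches from about 0.3 to 0.95 m from the base axis. Payload 3.1 kg.
Tool frame: the origin (TCP) lies where the fingers leave the gripper's body, on its centre line; the fingertips stand ahead of it and the grasp point (between the pads) lies 54 mm ahead of it (arm.tips_ahead is the z of the fingertips in the tool frame, in m); z points along the fingers, y is the line along which they close (so a half turn about z gives the same grasp; the last joint's range is limited). The gripper opens to 85 mm and grips with 20 to 120 N. Pads are 22 mm wide; open, the fingers measure 114 mm over their backs; the gripper's body (76 mm by 85 mm) begins 54 mm behind the grasp point. The pads swing forward as they close: fully open they stand 13 mm farther back than shut.
Start: joints at [-1.395, 0.308, 1.634, -0, 1.2, -0.07], TCP at [0.152, -0.606, 0.304] pointing down, gripper open.
Joint ranges: [-3.06, 3.06], [-0.79, 1.96], [0.05, 2.63], [-1.19, 4.34], [0.05, 2.64], [-2.94, 2.94]. Speed limits (rad/s): [2.79, 2.79, 3.14, 3.14, 3.14, 3.14].

### API

Orientations are given as a rotation vector (axis times angle).
In Python, from workcell import arm gives the robot as it stands.
- The arm moves only by the tool apply_moves, never from a script. Its arguments are lists of equal length, an entry for each row: "offset": the shift along the tool's x, y, z in units of 60 mm (1.0 is 60 mm), a list of three; "rot": the turn, a rotation vector about the tool's x, y, z in units of 8 degrees (1.0 is 8 degrees), a list of three; "jaw": the opening, from 0 (shut) to 1 (fully open). A call has 1 to 8 rows; each row is the pose to reach, as a shift and turn from the pose commanded when the call began, along the tool's axes at that moment; what a row does not reach only later rows make up. A row lasts 1/8 s, in which the tool goes at most 62.5 mm and 10.7 degrees, less where a joint would pass 70% of its speed; a pose out of reach is approached as far as the arm can. A call with a gripper value outside its range is refused whole. The fingers move at their own pace and stop on an object; the grip force is fixed at half the most. Time passes only in rows, so rows that repeat a pose let the fingers close. It gives the time, the measured TCP pose, the force, the opening and the grip force at its end, in the units of the state.
- arm.observe(): the state, without advancing time (a new reading comes with each control period).
- arm.camera(name): name is "side" or "top" or "wrist"; returns (picture, depth): 400x640x3 uint8, blue, green, red; 400x640 float32, m along the optical axis (not along the pixel's ray), 0 where there is no reading.
- arm.get_calibration(name): a dict with "intrinsics" (3x3 intrinsics, pixels), "T" (4x4, takes a point from camera to world coordinates). Camera axes: x right, y up, looking along -z (the intrinsics and any distortion apply to the point x, -y, -z); pixel columns grow to the right and rows downward; lengths in m; the calibration is good to about 2 mm. A picture is of the moment at which its call begins: read the wrist's pose just before it. get_calibration takes no time and is no camera call; for the wrist camera it gives the pose at the moment of the call.
- arm.hand_in(): hands the job in; it is judged then, once.
The state is a dict: "t": time; "joint_pos": joint angles; "dq": joint speeds; "effort": joint torques, N m; "eef_pos": TCP position; "eef_rot": TCP orientation; "wrist_force": force on the tool from outside, world axes, zero at the start; "torque": the same for the moment, N m; "opening": finger opening in m; "grasp_force": force on a finger pad.
Only numpy, scipy, OpenCV 4.12 (cv2) and the standard library are available. Lean on these libraries where they do the work, as an engineer would, in place of code of your own. Each camera call takes 0.05 s, during which the arm holds its last target. There are 200 camera calls.

### The job

Open the bench filter press so a colleague can take its filter cup: first pull the sprung vent stem out until its pointer stands at the long mark on the scale, keep it there for about a second, and let it spring fully home. Then pull the latch on the hold-down arm sideways against its spring, lift the arm's coupler at least 80 mm off its ball, and finish while still holding it raised and steady in the gripper. Leave the filter cup and all the other things where they stand.

Things in the scene. Friction and masses are not known exactly. Their poses are not given: they have to be found in the camera images.
- press: Fixed filter press, base plate 340 x 280 x 15 mm. Origin: centre of the plate's underside, on the work surface; z up. Its -x end faces about towards the robot. Hold-down arm along x at y = +40 mm (hinge at the +x end, ball and coupler at the -x end). Vent valve along x at y = -90 mm: barrel 42 mm thick, mouth at x = -45 mm, stem out towards -x. Points below given in mm of this frame.
- vent (a joint): Pull of the vent stem along the press's -x, in m: 0 home, 0.045 fully out. A spring pulls it home: about 3.5 N to start, 7 N at the mark. At 0.030 the pointer is at the long mark: the broad line right across the scale, with a small upright pin beside it. Scale lines are 5 mm apart.
- vent_grip (a point): On the vent stem's handle, a grey upright square post 16 x 16 mm, 61 to 127 mm above the bench: on its centre line at 105 mm. Moves with the stem; home at (-95, -90, 105) of the press, 50 mm from the barrel's mouth. The scale lies beside it on the -y side (27 mm wide, top at 60 mm, pin to 78 mm); a thin pointer on the post reaches over it.
- vent_mark (a point): Fixed point of the press where vent_grip stands when the pointer is at the long mark: (-125, -90, 105) mm.
- tongue: Hinged hold-down arm: steel bar 40 mm wide, 18 mm high, with the coupler (62 x 60 mm in plan, top 110 mm above the bench) at its -x end. Origin on the hinge axis, axes as the press's when down. Turns about y, coupler upward, up to 1.2 rad; falls when let go. With latch 0.4 to 0.9 kg, some half of it felt at the coupler. The latch's tooth under the ball's flat underside locks it down.
- hinge (a point): Fixed hinge axis of the arm at (130, 40, 95) mm of the press; the axis is along the press's y.
- ball (a point): Centre of the fixed ball (40 mm, flat underside, on a neck) at (-110, 40, 78) mm of the press, 240 mm from the hinge; covered by the coupler.
- coupler (a point): Socket point of the coupler, carried by the arm: coincides with the ball centre, 78 mm above the bench, when the arm is down.
- latch (a joint): Sideways pull of the latch along the press's +y (away from the vent), in m: 0 locked, 0.020 fully pulled. A spring pulls it back: 4 N to start, 12 N at the end. It frees the ball beyond about 0.011; pull 14 to 18 mm and keep it pulled while the coupler rises the first 40 mm.
- latch_grip (a point): On the latch's handle, a grey upright fin on top of the coupler, 14 mm thick along the press's y, 26 mm along x, 116 to 161 mm above the bench: on its centre line at 145 mm. Moves with latch and arm; locked and down it is at (-110, 40, 145) of the press. The arm can be lifted by the fin, which swings on a circle about the hinge and may turn between the fingers.
- filter_cup: Closed steel cup, 88 mm wide, 60 mm high, loose on the plate under the arm. Origin at the centre of its underside. Leave it.
- vial: Amber vial, 22 mm wide, 40 mm high, standing on the plate between the vent and the arm. Origin under its centre. Leave it.
- bottle_a: Clear bottle with blue cap, 76 mm wide, 170 mm high, left of the press. Origin under its centre. Leave it.
- bottle_b: Amber bottle with blue cap, 64 mm wide, 140 mm high, left of the press. Origin under its centre. Leave it.
- beaker: Glass beaker, 72 mm wide, 95 mm high, left of the press. Origin under its centre. Leave it.
- jar: White jar, 70 mm wide, 85 mm high, right of the press. Origin under its centre. Leave it.
- spanner: Steel spanner 140 mm long lying in front of the press. Origin under its middle. Leave it.
Not all that is in view belongs to the job. Leave any pink or turquoise look-alike of the jar alone.

How it is judged:
On the way, in this order (a step that is already met when the one before it is completed fails the run):
1. the vent stem is held at the mark (within 5 mm) for 0.6 s (value of joint vent between 0.025 and 0.035 m and height (world z) of coupler below 0.09 m), for 0.6 s.
2. the vent stem has sprung home (within 4 mm) (value of joint vent below 0.004 m), for 0.2 s.
3. the latch is pulled at least 10 mm with the coupler still down (value of joint latch above 0.01 m and height (world z) of coupler below 0.09 m), for 0.1 s.
At the end, for the whole second after the job is handed in: Coupler at least 75 mm above its place on the ball; arm still (under 0.1 rad/s), carried by the fingers (over 1 N) and touching no loose thing; vent stem home within 4 mm; cup, vial, bottles, beaker, jar and spanner within 30 mm of where they stood, all but the spanner upright within 0.2 rad (height (world z) of coupler above 0.153 m and contact force between the fingers and tongue above 1 N and angular speed of tongue below 0.1 rad/s and value of joint vent below 0.004 m and contact force between tongue and filter_cup below 0.2 N and contact force between tongue and vial below 0.2 N and contact force between tongue and bottle_a below 0.2 N and contact force between tongue and bottle_b below 0.2 N and contact force between tongue and beaker below 0.2 N and contact force between tongue and jar below 0.2 N and contact force between tongue and spanner below 0.2 N and distance of each of filter_cup, vial, bottle_a, bottle_b, beaker, jar, spanner from where it was at the start of the episode below 0.03 m and angle between each of filter_cup, vial, bottle_a, bottle_b, beaker, jar's own z axis and vertical below 0.2 rad); the arm keeps its last pose, push and grip.
It fails at once if a bystander is knocked more than 40 mm from its place (distance of any of filter_cup, vial, bottle_a, bottle_b, beaker, jar, spanner from where it was at the start of the episode above 0.04 m).
It also fails if it takes over 58 s, if anything falls off the work surface, if the arm or the gripper's body presses on something with over 40 N, if the wrist force passes 120 N, or if a joint passes its speed limit or range.

## Working session

There is one attempt and no reset: what is moved stays moved. The work goes in short steps, Python scripts to look and compute and a tool call to move; the robot and the scene stay as the last step left them, time stands still between calls to the robot, and variables do not carry over. Pictures are saved under pics/ and viewed, at most 10 in all, crops included, and the job is handed in when it is done.

Besides the shell and the picture viewer there is one more tool, called after "Call:" by a JSON object that holds its "method" and its "body", one argument or row to a line. apply_moves: Moves the arm, as the interface text tells. Its arguments: {"type":"object","properties":{"offset":{"type":"array","items":{"type":"array","items":{"type":"number"}}},"rot":{"type":"array","items":{"type":"array","items":{"type":"number"}}},"jaw":{"type":"array","items":{"type":"number"}}},"required":["offset","rot","jaw"]}

```bash
mkdir -p pics; ls
python3 - <<'E'
from workcell import arm
import cv2,numpy as np
for n in("top","side"):
    p,d=arm.camera(n); c=arm.get_calibration(n)
    cv2.imwrite(f"pics/{n}0.png",p); np.savez(f"{n}0.npz",p=p,d=d,K=c["intrinsics"],T=c["T"])
    print(n,c)
print(arm.observe(),arm.tips_ahead)
E
```

```text
pics
top {'intrinsics': array([[416.90608462,   0.        , 321.81381229],
       [  0.        , 416.90608462, 202.67760141],
       [  0.        ,   0.        ,   1.        ]]), 'T': array([[-0.00852732,  0.98005654, -0.19853582,  0.39218825],
       [-0.99983275, -0.00514418,  0.01755001, -0.0137809 ],
       [ 0.0161787 ,  0.19865227,  0.97993649,  1.26721602],
       [ 0.        ,  0.        ,  0.        ,  1.        ]])}
side {'intrinsics': array([[373.57449377,   0.        , 325.27962126],
       [  0.        , 373.57449377, 198.86838904],
       [  0.        ,   0.        ,   1.        ]]), 'T': array([[-0.79515628,  0.43185559, -0.42570792,  0.08642483],
       [-0.60637424, -0.57326733,  0.55106701,  0.65267392],
       [-0.00606308,  0.69632271,  0.71770322,  1.00651208],
       [ 0.        ,  0.        ,  0.        ,  1.        ]])}
{'t': 0.1, 'joint_pos': array([-1.39471586e+00,  3.08958057e-01,  1.63506710e+00, -1.04127919e-05,
        1.19972693e+00, -6.97405114e-02]), 'dq': array([ 1.34224967e-03, -1.02801561e-03, -1.64071239e-03,  1.34837452e-03,
       -4.15513465e-05,  1.77481669e-03]), 'effort': array([ 6.64173058e-06, -4.16406870e+01, -2.77643824e+01, -1.71972820e-04,
        4.00257137e-03, -1.30514927e-06]), 'eef_pos': array([ 0.15193593, -0.60562789,  0.30273304]), 'eef_rot': array([-3.11575218e+00, -3.84904784e-01,  1.95350171e-04]), 'wrist_force': array([0.14113346, 0.64618994, 0.20616954]), 'torque': array([-0.01594049, -0.02231628,  0.01836381]), 'grasp_force': 0.0, 'opening': 0.0855582178943438} 0.0726
```

View pics/top0.png

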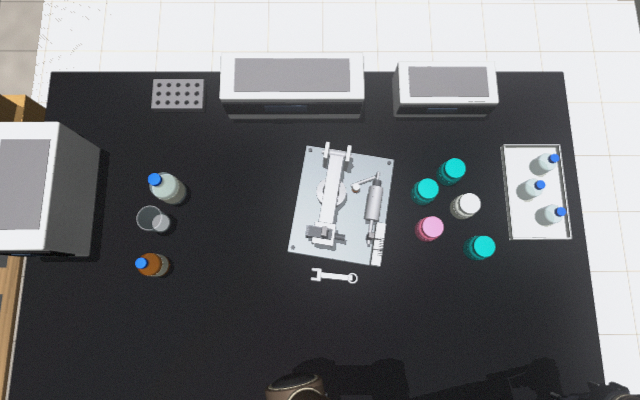

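View pics/side0.png

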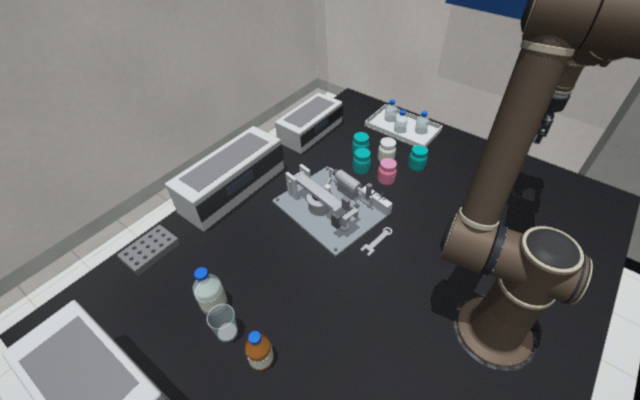

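The top picture shows the press plate with corners near (307,147), (394,158), (380,266) and (289,251). The vent is on its right, the fin is near (322,230), and the spanner is in front near (335,276).

```bash
cat > h.py <<'E'
import numpy as np,cv2
def cloud(p,d,K,T):
    v,u=np.indices(d.shape); X=np.stack([(u-K[0,2])/K[0,0]*d,-(v-K[1,2])/K[1,1]*d,-d],-1)
    return X@T[:3,:3].T+T[:3,3]
E
python3 - <<'E'
from h import *
for n in("top","side"):
    z=np.load(n+"0.npz"); P=cloud(z["p"],z["d"],z["K"],z["T"]); 
    bright=z["p"].min(-1)>60
    m=bright&(z["d"]>0)&(abs(P[...,2]-.015)<.006)&(abs(P[...,0]-.5)<.25)&(abs(P[...,1]+.03)<.25)
    m=cv2.morphologyEx(m.astype(np.uint8),cv2.MORPH_OPEN,np.ones((3,3)))
    k,lab,st,_=cv2.connectedComponentsWithStats(m); 
    i=1+np.argmax(st[1:,4]); q=P[lab==i]
    r=cv2.minAreaRect(q[:,:2].astype(np.float32)*1000); print(n,len(q),r,q[:,2].mean())
    print(cv2.boxPoints(r).round(1).tolist())
    # high points
    for lo,hi in((.105,.115),(.118,.135),(.15,.17)):
        h=(z["d"]>0)&(P[...,2]>lo)&(P[...,2]<hi)&(abs(P[...,0]-.5)<.22)&(abs(P[...,1]+.03)<.2)
        k,lab,st,c=cv2.connectedComponentsWithStats(h.astype(np.uint8))
        for j in range(1,k):
            if st[j,4]>4: w=P[lab==j]; print(lo,st[j],np.median(w,0).round(4),w.min(0).round(3),w.max(0).round(3))
p=np.load("top0.npz")["p"][130:290,270:410]
cv2.imwrite("pics/c1.png",cv2.resize(p,None,fx=3.7,fy=3.7,interpolation=cv2.INTER_CUBIC))
E
```

```text
top 4650 ((621.3890991210938, -76.05184936523438), (248.36521911621094, 292.8772277832031), 80.25920104980469) 0.015332803892183564
[[456.1000061035156, -173.6999969482422], [744.7000122070312, -223.1999969482422], [786.7000122070312, 21.600000381469727], [498.1000061035156, 71.0999984741211]]
0.105 [326 172  12   6  18] [ 0.7088 -0.0645  0.106 ] [ 0.702 -0.079  0.105] [ 0.717 -0.047  0.11 ]
0.105 [334 172   4   2   5] [ 0.7169 -0.0735  0.1056] [ 0.715 -0.079  0.105] [ 0.718 -0.071  0.108]
0.105 [322 175  17  28 140] [ 0.6699 -0.0597  0.1063] [ 0.629 -0.082  0.105] [ 0.709 -0.035  0.11 ]
0.105 [324 199   5   6  12] [ 0.6306 -0.0464  0.1065] [ 0.623 -0.052  0.105] [ 0.638 -0.041  0.109]
0.105 [327 203   8   8  25] [ 0.6177 -0.0606  0.1064] [ 0.606 -0.069  0.105] [ 0.626 -0.049  0.11 ]
0.105 [321 208   8   4  13] [ 0.6088 -0.0406  0.1072] [ 0.603 -0.052  0.105] [ 0.612 -0.032  0.11 ]
0.105 [310 210  26  36 329] [ 0.5507 -0.0452  0.1099] [ 0.506 -0.071  0.105] [ 0.606 -0.001  0.115]
0.105 [322 214   4   4   8] [ 0.5918 -0.039   0.1063] [ 0.586 -0.043  0.106] [ 0.595 -0.035  0.108]
0.105
[... 1244 characters left out ...]
115]
0.105 [326 191   7  12  24] [ 0.619  -0.0577  0.1057] [ 0.605 -0.073  0.105] [ 0.639 -0.033  0.107]
0.105 [333 198   9  13  45] [ 0.5672 -0.0367  0.1098] [ 0.553 -0.064  0.105] [ 0.595 -0.014  0.115]
0.105 [331 200   4   3   5] [ 0.5932 -0.0424  0.1071] [ 0.591 -0.051  0.105] [ 0.595 -0.037  0.108]
0.105 [331 204  28  17 128] [ 0.5204 -0.0249  0.1101] [ 0.502 -0.067  0.105] [0.562 0.014 0.115]
0.118 [366 183   7   5  27] [ 0.5306 -0.1651  0.1257] [ 0.522 -0.179  0.118] [ 0.54  -0.158  0.129]
0.118 [342 204   9   7  34] [ 0.5324 -0.0321  0.124 ] [ 0.522 -0.051  0.118] [ 0.549 -0.028  0.135]
0.15 [342 196   8   8  45] [ 0.5359 -0.034   0.1593] [ 0.526 -0.044  0.15 ] [ 0.55  -0.028  0.163]
```

View pics/c1.png

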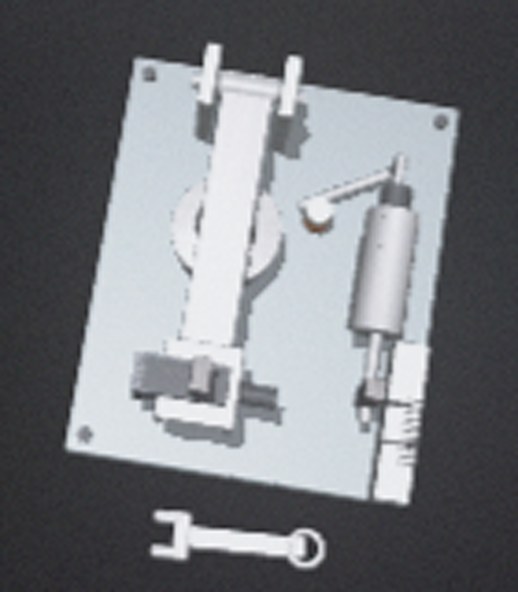

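The crop confirms the layout. The fin is at crop (200,378), the vent post at (375,388), and the vial at (317,215). The fin and post positions put the press origin at about (0.641, -0.0955) with a yaw of about -9.8°. Next I'll move above the post.

Call:
{"method": "apply_moves", "body": {
  "offset": [
    [7.92,-5.54,0.3],
    [7.92,-5.54,0.3],
    [7.92,-5.54,0.3],
    [7.92,-5.54,0.3],
    [7.92,-5.54,0.3],
    [7.92,-5.54,0.3],
    [7.92,-5.54,0.3],
    [7.92,-5.54,0.3]
  ],
  "rot": [
    [0,0,0.5],
    [0,0,1],
    [0,0,1.5],
    [0,0,2],
    [0,0,2.5],
    [0,0,2.98],
    [0,0,2.98],
    [0,0,2.98]
  ],
  "jaw": [1,1,1,1,1,1,1,1]
}}

```text
t: 1.1
eef_pos: [0.4804, -0.2269, 0.2881]
eef_rot: [3.13, -0.267, -0.0]
wrist_force: [0.5, -0.4, -0.2]
opening: 0.0855
grasp_force: 0.0
```

```bash
cat >> h.py <<'E'
from scipy.spatial.transform import Rotation as Ro
YAW=np.radians(-9.8); O=np.array([.6408,-.0955,0])
A=Ro.from_euler('z',YAW).as_matrix()
def press(p): return O+A@(np.array(p)/1000.)      # press mm -> world
def go(s,grasp_mm,pitch=0):
    """print offset/rot (move units) to bring the grasp point to a press point, tool x along press x"""
    Rt=A@Ro.from_euler('y',pitch).as_matrix()@np.diag([1.,-1,-1])
    R=Ro.from_rotvec(s["eef_rot"]).as_matrix(); tcp=press(grasp_mm)-.054*Rt[:,2]
    print("off",(R.T@(tcp-s["eef_pos"])/.06).round(3),"rot",(np.degrees(Ro.from_matrix(R.T@Rt).as_rotvec())/8).round(3))
def state(s):
    R=Ro.from_rotvec(s["eef_rot"]).as_matrix(); g=s["eef_pos"]+.054*R[:,2]
    print("t",round(s["t"],2),"grasp press mm",((A.T@(g-O))*1000).round(1),"F press",(A.T@s["wrist_force"]).round(1),"open",s["opening"].round(4),"gf",round(s["grasp_force"],1))
E
python3 -c "
from h import *
from workcell import arm
s=arm.observe();state(s);print(s['dq'].round(2),s['joint_pos'].round(2));go(s,(-95,-90,210))"
```

```text
Traceback (most recent call last):
  File "h.py", line 16, in state
    print("t",round(s["t"],2),"grasp press mm",((A.T@(g-O))*1000).round(1),"F press",(A.T@s["wrist_force"]).round(1),"open",s["opening"].round(4),"gf",round(s["grasp_force"],1))
                                                                                                                            ^^^^^^^^^^^^^^^^^^
AttributeError: 'float' object has no attribute 'round'
```

```bash
sed -i 's/s\["opening"\].round(4)/round(s["opening"],4)/' h.py
python3 -c "
from h import *
from workcell import arm
s=arm.observe();state(s);print(s['dq'].round(2),s['joint_pos'].round(2));go(s,(-95,-90,210))"
```

```text
t 1.1 grasp press mm [-135.7 -156.8  234.1] F press [ 0.5 -0.4 -0.2] open 0.0855 gf 0.0
[ 0.95  0.23 -0.24  0.   -0.01  0.94] [-0.52  0.14  1.87 -0.    1.13  1.22]
off [ 0.678 -1.113  0.401] rot [0.001 0.001 0.005]
```

Call:
{"method": "apply_moves", "body": {
  "offset": [
    [0.5,-0.8,0.2],
    [0.5,-0.8,0.2],
    [0.5,-0.8,0.2],
    [0.5,-0.8,0.2],
    [0.5,-0.8,0.2]
  ],
  "rot": [
    [0,0,0],
    [0,0,0],
    [0,0,0],
    [0,0,0],
    [0,0,0]
  ],
  "jaw": [0.7,0.7,0.7,0.7,0.7]
}}

```text
t: 1.72
eef_pos: [0.5167, -0.1877, 0.2766]
eef_rot: [3.13, -0.27, 0.0]
wrist_force: [0.7, -0.6, -0.7]
opening: 0.0597
grasp_force: 0.0
```

```bash
python3 -c "
from h import *
from workcell import arm
s=arm.observe();state(s);print(s['dq'].round(2));go(s,(-95,-90,210))
c=arm.get_calibration('wrist');p,d=arm.camera('wrist')
cv2.imwrite('pics/w1.png',p);np.savez('w1.npz',p=p,d=d,K=c['intrinsics'],T=c['T'])
P=cloud(p,d,c['intrinsics'],c['T']);Q=(P-O)@A*1000
for lo,hi in((124,132),(158,165),(107,113)):
    h=((d>0)&(Q[...,2]>lo)&(Q[...,2]<hi)&(abs(Q[...,0])<190)&(abs(Q[...,1])<150)).astype(np.uint8)
    k,lab,st,_=cv2.connectedComponentsWithStats(h)
    for j in range(1,k):
        if st[j,4]>60:
            w=Q[lab==j];print(lo,st[j],np.median(w,0).round(1),np.percentile(w,2,axis=0).round(1),np.percentile(w,98,axis=0).round(1))
"
```

```text
t 1.73 grasp press mm [-106.6 -112.   222.6] F press [ 0.8 -0.5 -0.7] open 0.0597 gf 0.0
[ 0. -0. -0.  0.  0. -0.]
off [ 0.193 -0.367  0.211] rot [ 0.002 -0.002 -0.01 ]
124 [279 180  23  23 499] [-92.2 -92.6 126.2] [-100.5 -100.1  124.3] [-85.  -84.9 127.7]
124 [ 95 193  28  39 302] [-103.9   30.8  128. ] [-119.1   29.8  124.2] [-94.4  40.5 131.9]
158 [ 60 211  33  39 919] [-106.4   36.3  160.2] [-119.1   30.4  158.3] [-94.9  43.6 161.7]
107 [  50  164  118   77 3255] [-91.4  27.8 109.4] [-137.     7.8  107.6] [-76.9  65.9 111.7]
```

View pics/w1.png

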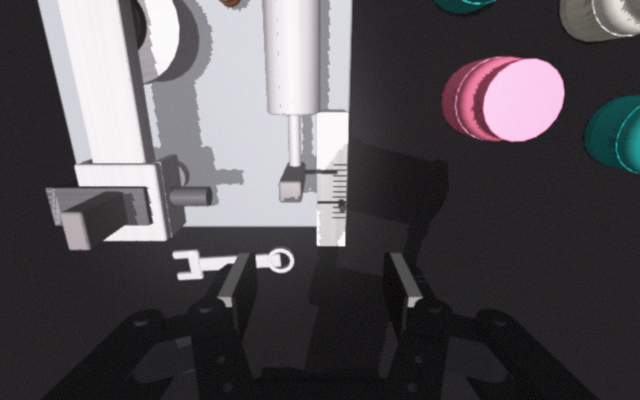

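The wrist view shows the post at pixel (290,188), with the pointer to its right on the scale and the long mark with its pin near (340,204). The fin is at (77,230). I'll shift the press origin by the roughly 2.7 mm that the wrist view measures.

```bash
cat >> h.py <<'E'
O=O+A@np.array([.0025,-.0027,0])
E
python3 -c "
from h import *
from workcell import arm
s=arm.observe();state(s);go(s,(-95,-90,105))"
```

```text
t 1.77 grasp press mm [-109.  -109.2  222.7] F press [-0.2  0.4  0.2] open 0.0596 gf 0.0
off [ 0.233 -0.32   1.961] rot [ 0.001 -0.003 -0.009]
```

Call:
{"method": "apply_moves", "body": {
  "offset": [
    [0.23,-0.32,0.3],
    [0.23,-0.32,0.8],
    [0.23,-0.32,1.3],
    [0.23,-0.32,1.7],
    [0.23,-0.32,1.96],
    [0.23,-0.32,1.96],
    [0.23,-0.32,1.96],
    [0.23,-0.32,1.96]
  ],
  "rot": [
    [0,0,0],
    [0,0,0],
    [0,0,0],
    [0,0,0],
    [0,0,0],
    [0,0,0],
    [0,0,0],
    [0,0,0]
  ],
  "jaw": [0.7,0.7,0.7,0.7,0.7,0.7,0.7,0.7]
}}

```text
t: 2.78
eef_pos: [0.535, -0.1703, 0.1601]
eef_rot: [3.129, -0.267, 0.004]
wrist_force: [-0.3, 0.4, 0.2]
opening: 0.06
grasp_force: 0.0
```

Call:
{"method": "apply_moves", "body": {
  "offset": [
    [0,0,0],
    [0,0,0],
    [0,0,0],
    [0,0,0],
    [0,0,0],
    [0,0,0]
  ],
  "rot": [
    [0,0,0],
    [0,0,0],
    [0,0,0],
    [0,0,0],
    [0,0,0],
    [0,0,0]
  ],
  "jaw": [0.5,0.35,0.2,0,0,0]
}}

```text
t: 3.52
eef_pos: [0.5342, -0.1698, 0.159]
eef_rot: [-3.13, 0.267, -0.0]
wrist_force: [-0.7, 0.6, 3.4]
opening: 0.0153
grasp_force: 58.8
```

```bash
python3 -c "
from h import *
from workcell import arm
s=arm.observe();state(s);go(s,(-95,-90,105));go(s,(-125,-90,105))"
```

```text
t 3.52 grasp press mm [-94.9 -88.6 105. ] F press [-0.8  0.5  3.4] open 0.0153 gf 58.8
off [-0.002  0.023  0.   ] rot [-0.002 -0.     0.005]
off [-0.502  0.022  0.   ] rot [-0.002 -0.     0.005]
```

Call:
{"method": "apply_moves", "body": {
  "offset": [
    [-0.15,0,0],
    [-0.3,0,0],
    [-0.45,0,0],
    [-0.5,0,0],
    [-0.5,0,0],
    [-0.5,0,0],
    [-0.5,0,0],
    [-0.5,0,0]
  ],
  "rot": [
    [0,0,0],
    [0,0,0],
    [0,0,0],
    [0,0,0],
    [0,0,0],
    [0,0,0],
    [0,0,0],
    [0,0,0]
  ],
  "jaw": [0,0,0,0,0,0,0,0]
}}

```text
t: 4.53
eef_pos: [0.5062, -0.1649, 0.1591]
eef_rot: [3.13, -0.268, 0.009]
wrist_force: [7.7, 1.2, -2.5]
opening: 0.0151
grasp_force: 59.4
```

```bash
python3 -c "
from h import *
from workcell import arm
s=arm.observe();state(s)
c=arm.get_calibration('wrist');p,d=arm.camera('wrist');cv2.imwrite('pics/w2.png',cv2.resize(p[120:330,220:420],None,fx=2.8,fy=2.8,interpolation=cv2.INTER_CUBIC))"
```

```text
t 4.53 grasp press mm [-123.   -88.6  105.1] F press [ 7.4  2.5 -2.5] open 0.0151 gf 59.4
```

View pics/w2.png

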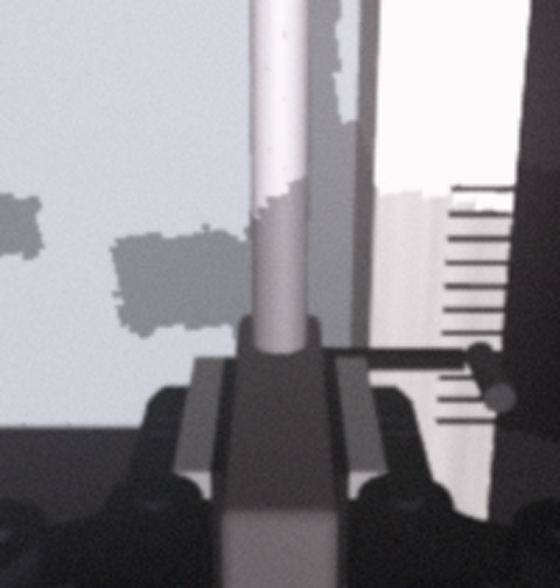

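The pointer lies over the long mark beside the pin, at crop (400-480,358). The measured travel is 28 mm, so I'll add about 1.5 mm, hold it there, then ride home and release.

Call:
{"method": "apply_moves", "body": {
  "offset": [
    [-0.025,0,0],
    [-0.025,0,0],
    [-0.025,0,0],
    [-0.025,0,0],
    [-0.025,0,0],
    [-0.025,0,0],
    [-0.025,0,0],
    [-0.025,0,0]
  ],
  "rot": [
    [0,0,0],
    [0,0,0],
    [0,0,0],
    [0,0,0],
    [0,0,0],
    [0,0,0],
    [0,0,0],
    [0,0,0]
  ],
  "jaw": [0,0,0,0,0,0,0,0]
}}

```text
t: 5.58
eef_pos: [0.5048, -0.1647, 0.1591]
eef_rot: [3.13, -0.268, 0.009]
wrist_force: [7.8, 1.8, -2.0]
opening: 0.015
grasp_force: 59.2
```

Call:
{"method": "apply_moves", "body": {
  "offset": [
    [0.15,0,0],
    [0.3,0,0],
    [0.45,0,0],
    [0.49,0,0],
    [0.49,0,0],
    [0.49,0,0],
    [0.49,0,0],
    [0.49,0,0]
  ],
  "rot": [
    [0,0,0],
    [0,0,0],
    [0,0,0],
    [0,0,0],
    [0,0,0],
    [0,0,0],
    [0,0,0],
    [0,0,0]
  ],
  "jaw": [0,0,0,0,0,0,0.3,0.6]
}}

```text
t: 6.58
eef_pos: [0.5304, -0.1696, 0.158]
eef_rot: [3.13, -0.267, -0.006]
wrist_force: [0.0, -0.8, 0.0]
opening: 0.0427
grasp_force: 0.0
```

Call:
{"method": "apply_moves", "body": {
  "offset": [
    [0,0,0],
    [0,0,0],
    [0,0,0],
    [0,0,0],
    [0,0,-0.4],
    [0,0,-1.0],
    [0,0,-1.4],
    [0,0,-1.4]
  ],
  "rot": [
    [0,0,0],
    [0,0,0],
    [0,0,0],
    [0,0,0],
    [0,0,0],
    [0,0,0],
    [0,0,0],
    [0,0,0]
  ],
  "jaw": [0.6,0.6,0.6,0.6,0.6,0.6,0.6,0.6]
}}

```text
t: 7.58
eef_pos: [0.5336, -0.1702, 0.2452]
eef_rot: [3.129, -0.267, 0.008]
wrist_force: [0.0, 0.4, -0.1]
opening: 0.0511
grasp_force: 0.0
```

```bash
python3 -c "
from h import *
from workcell import arm
s=arm.observe();state(s)
c=arm.get_calibration('wrist');p,d=arm.camera('wrist')
cv2.imwrite('pics/w3.png',p)
P=cloud(p,d,c['intrinsics'],c['T']);Q=(P-O)@A*1000
for lo,hi in((124,132),(156,165),(114,122)):
    h=((d>0)&(Q[...,2]>lo)&(Q[...,2]<hi)&(abs(Q[...,0])<190)&(abs(Q[...,1])<150)).astype(np.uint8)
    k,lab,st,_=cv2.connectedComponentsWithStats(h)
    for j in range(1,k):
        if st[j,4]>60:
            w=Q[lab==j];print(lo,st[j],np.median(w,0).round(1),np.percentile(w,2,axis=0).round(1),np.percentile(w,98,axis=0).round(1))
s=arm.observe();go(s,(-110,40,200))"
```

```text
t 7.58 grasp press mm [-95.2 -89.2 191.2] F press [-0.   0.4 -0.1] open 0.0511 gf 0.0
124 [306 216  26  24 593] [-94.5 -89.4 126.3] [-102.2  -97.4  124.3] [-87.4 -81.9 127.7]
124 [ 96 230  34  42 412] [-104.7   33.6  128.3] [-121.    32.6  124.2] [-96.7  44.7 131.8]
156 [  60  254   39   46 1323] [-108.4   38.3  160.1] [-121.8   32.9  156.4] [-97.1  46.2 161.5]
114 [306 210  26   8 105] [-87.4 -89.4 118.2] [-89.  -97.1 114.2] [-86.9 -82.3 121.9]
114 [  44  221  117   44 2815] [-104.8   53.2  115.5] [-123.3   18.9  114.2] [-95.2  88.9 120.7]
off [-0.221 -2.148 -0.178] rot [ 0.003 -0.014  0.006]
```

View pics/w3.png

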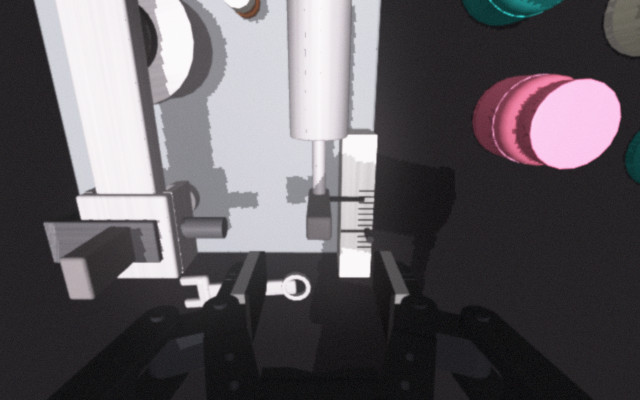

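The stem is home, with its post at pixel (319,215), and the fin measures (-109, 39.5). Next I'll go above the fin, then down.

Call:
{"method": "apply_moves", "body": {
  "offset": [
    [-0.1,0,-0.3],
    [-0.22,-0.8,-0.4],
    [-0.22,-1.6,-0.4],
    [-0.22,-2.14,-0.4],
    [-0.22,-2.14,-0.4],
    [-0.22,-2.14,-0.4]
  ],
  "rot": [
    [0,0,0],
    [0,0,0],
    [0,0,0],
    [0,0,0],
    [0,0,0],
    [0,0,0]
  ],
  "jaw": [0.6,0.6,0.6,0.6,0.6,0.6]
}}

```text
t: 8.38
eef_pos: [0.5403, -0.0411, 0.2665]
eef_rot: [3.13, -0.266, -0.002]
wrist_force: [0.9, -0.4, 0.5]
opening: 0.0513
grasp_force: 0.0
```

```bash
python3 -c "
from h import *
from workcell import arm
s=arm.observe();state(s);go(s,(-109.5,39.5,147))"
```

```text
t 8.38 grasp press mm [-110.8   39.2  212.5] F press [ 0.9 -0.2  0.5] open 0.0513 gf 0.0
off [ 0.022 -0.005  1.091] rot [0.005 0.007 0.009]
```

Call:
{"method": "apply_moves", "body": {
  "offset": [
    [0.02,0,0.3],
    [0.02,0,0.7],
    [0.02,0,1.0],
    [0.02,0,1.09],
    [0.02,0,1.09],
    [0.02,0,1.09]
  ],
  "rot": [
    [0,0,0],
    [0,0,0],
    [0,0,0],
    [0,0,0],
    [0,0,0],
    [0,0,0]
  ],
  "jaw": [0.6,0.6,0.6,0.6,0.6,0.6]
}}

```text
t: 9.12
eef_pos: [0.5427, -0.0412, 0.2022]
eef_rot: [3.13, -0.267, 0.003]
wrist_force: [1.0, 0.7, -0.3]
opening: 0.0515
grasp_force: 0.0
```

Call:
{"method": "apply_moves", "body": {
  "offset": [
    [0,0,0],
    [0,0,0],
    [0,0,0],
    [0,0,0],
    [0,0,0],
    [0,0,0]
  ],
  "rot": [
    [0,0,0],
    [0,0,0],
    [0,0,0],
    [0,0,0],
    [0,0,0],
    [0,0,0]
  ],
  "jaw": [0.4,0.2,0,0,0,0]
}}

```text
t: 9.88
eef_pos: [0.5425, -0.0396, 0.2022]
eef_rot: [-3.127, 0.268, -0.002]
wrist_force: [0.1, 4.9, 2.5]
opening: 0.0133
grasp_force: 59.2
```

```bash
python3 -c "
from h import *
from workcell import arm
s=arm.observe();state(s);go(s,(-110,40+16,147))"
```

```text
t 9.88 grasp press mm [-108.8   41.2  148.2] F press [-0.8  4.8  2.5] open 0.0133 gf 59.2
off [-0.019 -0.25   0.02 ] rot [-0.02  -0.008  0.   ]
```

Call:
{"method": "apply_moves", "body": {
  "offset": [
    [0,-0.08,0],
    [0,-0.16,0],
    [0,-0.24,0],
    [0,-0.32,0],
    [0,-0.32,0],
    [0,-0.32,0]
  ],
  "rot": [
    [0,0,0],
    [0,0,0],
    [0,0,0],
    [0,0,0],
    [0,0,0],
    [0,0,0]
  ],
  "jaw": [0,0,0,0,0,0]
}}

```text
t: 10.62
eef_pos: [0.5452, -0.0247, 0.2022]
eef_rot: [3.125, -0.265, 0.0]
wrist_force: [-2.5, -9.1, 4.6]
opening: 0.013
grasp_force: 59.7
```

```bash
python3 -c "
from h import *
from workcell import arm
s=arm.observe();state(s);print(s['joint_pos'].round(2))
for th in(.1,.2,.3,.4,.42):
    x=-240*np.cos(th)+52*np.sin(th)+130;z=95+240*np.sin(th)+52*np.cos(th);print(th,round(x+110,1),round(z-147,1));go(s,(x,57,z),th)"
```

```text
t 10.62 grasp press mm [-108.7   55.9  148.2] F press [-0.9 -9.4  4.6] open 0.013 gf 59.7
[-0.12  0.28  1.9  -0.01  0.96  1.62]
0.1 6.4 23.7
off [ 0.175 -0.011 -0.37 ] rot [ 0.042 -0.721  0.012]
0.2 15.1 46.6
off [ 0.41  -0.009 -0.739] rot [ 0.042 -1.437  0.01 ]
0.3 26.1 68.6
off [ 0.68  -0.006 -1.083] rot [ 0.043 -2.154  0.008]
0.4 39.2 89.4
off [ 0.983 -0.004 -1.398] rot [ 0.043 -2.87   0.006]
0.42 42.1 93.3
off [ 1.048 -0.003 -1.457] rot [ 0.043 -3.013  0.005]
```

The latch is pulled 14.7 mm. I'll add about 1.5 mm, then lift along the hinge circle.

Call:
{"method": "apply_moves", "body": {
  "offset": [
    [0,-0.03,0],
    [0.02,-0.03,-0.1],
    [0.1,-0.03,-0.2],
    [0.15,-0.03,-0.3],
    [0.2,-0.03,-0.4],
    [0.28,-0.03,-0.53],
    [0.35,-0.03,-0.65],
    [0.43,-0.03,-0.77]
  ],
  "rot": [
    [0,0,0],
    [0,-0.18,0],
    [0,-0.36,0],
    [0,-0.54,0],
    [0,-0.72,0],
    [0,-0.96,0],
    [0,-1.2,0],
    [0,-1.44,0]
  ],
  "jaw": [0,0,0,0,0,0,0,0]
}}

```text
t: 11.62
eef_pos: [0.5708, -0.0282, 0.2466]
eef_rot: [-3.105, 0.265, 0.314]
wrist_force: [-1.2, -9.1, -3.8]
opening: 0.0132
grasp_force: 58.7
```

```bash
python3 -c "
from h import *
from workcell import arm
s=arm.observe();state(s);print(s['joint_pos'].round(2))
for th in(.2,.3,.4,.42):
    x=-238.7*np.cos(th)+53.2*np.sin(th)+130;z=95+238.7*np.sin(th)+53.2*np.cos(th);go(s,(x,57,z),th)"
```

```text
t 11.62 grasp press mm [-93.7  56.7 193.7] F press [ 0.4 -9.2 -3.8] open 0.0132 gf 58.7
[-0.13  0.36  1.7   0.    1.29  1.61]
off [ 0.002  0.002 -0.015] rot [0.056 0.008 0.001]
off [ 0.199  0.005 -0.403] rot [ 0.056 -0.708 -0.001]
off [ 0.435  0.008 -0.77 ] rot [ 0.056 -1.424 -0.004]
off [ 0.486  0.009 -0.841] rot [ 0.055 -1.568 -0.005]
```

Call:
{"method": "apply_moves", "body": {
  "offset": [
    [0.05,0,-0.1],
    [0.1,0,-0.2],
    [0.15,0,-0.3],
    [0.2,0,-0.4],
    [0.28,0,-0.53],
    [0.36,0,-0.66],
    [0.43,0,-0.76],
    [0.49,0,-0.84]
  ],
  "rot": [
    [0,-0.18,0],
    [0,-0.36,0],
    [0,-0.54,0],
    [0,-0.71,0],
    [0,-0.96,0],
    [0,-1.2,0],
    [0,-1.41,0],
    [0,-1.57,0]
  ],
  "jaw": [0,0,0,0,0,0,0,0]
}}

```text
t: 12.62
eef_pos: [0.6087, -0.035, 0.2896]
eef_rot: [-3.034, 0.261, 0.651]
wrist_force: [-2.2, -10.1, -2.3]
opening: 0.0132
grasp_force: 58.7
```

Call:
{"method": "apply_moves", "body": {
  "offset": [
    [0,0,0],
    [0,0,0],
    [0,0,0],
    [0,0,0],
    [0,0,0],
    [0,0,0],
    [0,0,0],
    [0,0,0]
  ],
  "rot": [
    [0,0,0],
    [0,0,0],
    [0,0,0],
    [0,0,0],
    [0,0,0],
    [0,0,0],
    [0,0,0],
    [0,0,0]
  ],
  "jaw": [0,0,0,0,0,0,0,0]
}}

```text
t: 13.62
eef_pos: [0.6086, -0.035, 0.2894]
eef_rot: [-3.035, 0.261, 0.65]
wrist_force: [-2.1, -9.1, -2.2]
opening: 0.0127
grasp_force: 58.7
```

```bash
python3 -c "
from h import *
from workcell import arm
s=arm.observe();state(s);print(s['dq'].round(3))
p,d=arm.camera('side');cv2.imwrite('pics/s2.png',p)"
```

```text
t 13.62 grasp press mm [-66.6  56.4 240.2] F press [-0.6 -9.3 -2.2] open 0.0127 gf 58.7
[-0.002 -0.001  0.003 -0.001  0.002 -0.001]
```

View pics/s2.png

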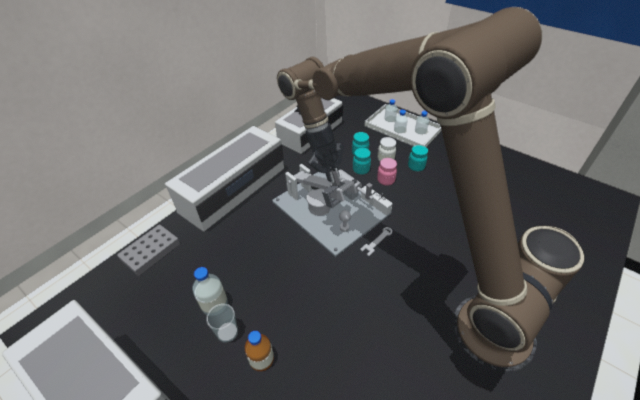

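The ball is bare at pixel (345,213). The arm is raised about 98 mm and held steady, and the bystanders haven't moved.

```bash
python3 -c "
from workcell import arm
print(arm.hand_in())"
```

```text
the job is handed in; nothing more can be done
None
```

I handed the job in with the vent stem pulled to its mark, held about a second and sprung home, the latch pulled, and the coupler held steady about 98 mm above its ball; the hand-in returned no verdict.

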